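# Hang and lock a bin bracket on a slotted upright

## Robot

A 6-joint arm with a two-finger parallel gripper is mounted at the origin on the work surface. World frame = base frame: x ahead of the robot, y to its left, z up, the work surface at z = 0. Lengths are in mm, angles in degrees, forces in N, time in s.
With the tool pointing down it reaches from about 300 to 850 mm from the base axis. Payload 4.2 kg.
Tool frame: the origin (TCP) lies midway between the tips of the shut fingers; the grasp point (between the pads) lies 19 mm behind it; x points along the fingers, z is the direction in which the jaws open and shut, and the axes are right-handed (so a half turn about x gives the same grasp; the last joint's range is limited). The gripper opens to 91 mm and grips with 3 to 60 N. Pads are 32 mm wide; open, the fingers measure 118 mm over their backs; the gripper's body (76 mm by 178 mm) begins 60 mm behind the grasp point.
Start: joints at [-74.886, 18.312, 89.639, -0, 72.044, -1.146], TCP at [161.007, -552.017, 193.476] pointing down, gripper open.
Joint ranges: [-177.97, 177.97], [-48.28, 115.42], [12.27, 149.76], [-77.06, 257.06], [2.81, 150.46], [-146.56, 146.56]. Speed limits (degrees/s): [147.25, 147.25, 180, 180, 180, 180].

## Interface

Orientations are given as [roll, pitch, yaw] about the fixed x, y, z axes, in that order (R = Rz(yaw) Ry(pitch) Rx(roll)).
In Python, from workcell import env gives the robot as it stands.
- The arm moves only by the tool send_rows, never from a script. Its argument "commands" is a list that holds one entry, the list of rows, each a list of 6 numbers: the shift along the tool's x, y, z normalised to -1 to 1, where 1 is 0.1 m, then the turn, a rotation vector about the tool's x, y, z normalised to -1 to 1, where 1 is 2 pi rad. In form: [[[x, y, z, wx, wy, wz], ...]]. A call has 1 to 20 rows; each row is the pose to reach, as a shift and turn from the pose commanded when the call began, along the tool's axes at that moment, turning the shorter way round; what a row does not reach only later rows make up. A row lasts 1/8 s, in which the tool goes at most 62.5 mm and 10.7 degrees, less where a joint would pass 70% of its speed; a pose out of reach is approached as far as the arm can. A call with a number of a shift or a turn outside -1 to 1 is refused whole. A call with a gripper value outside its range is refused whole. "jaw" is the closure, from -1 (fully open) to 1 (shut), so that 0 is half open, set as the call begins (left out, the last holds). The fingers move at their own pace and stop on an object; "force" is the grip in N (left out, the last holds). Time passes only in rows, so rows that repeat a pose let the fingers close. It gives the time, the measured TCP pose, the force and the opening at its end, in the units of the state.
- env.state(): the state, without advancing time (a new reading comes with each control period).
- env.grab_frame(name): name is "side" or "top"; returns (picture, depth): 420x560x3 uint8, red, green, blue; 420x560 float32, mm along the optical axis (not along the pixel's ray), 0 where there is no reading.
- env.get_calibration(name): a dict with "mtx" (3x3 intrinsics, pixels), "camera_from_world" (4x4, takes a point from world to camera coordinates). Camera axes: x right, y up, looking along -z (the intrinsics and any distortion apply to the point x, -y, -z); pixel columns grow to the right and rows downward; lengths in mm; the calibration is good to about 2 mm. A picture is of the moment at which its call begins. get_calibration takes no time and is no camera call.
- env.job_done(): hands the job in, once; it reports no verdict.
The state is a dict: "time_s": time; "qpos": joint angles; "qvel": joint speeds; "effort": joint torques, N m; "ee_pos": TCP position; "ee_rot": TCP orientation; "force": force on the tool from outside, world axes, zero at the start; "torque": the same for the moment, N m; "gripper_width": finger opening in mm.
Only numpy, scipy, OpenCV 4.12 (cv2) and the standard library are available. Lean on these libraries where they do the work, as an engineer would, in place of code of your own. Each camera call takes 0.05 s, during which the arm holds its last target.

## Task

Hang the blue bin bracket on the slotted upright: put both of its claws through the two slots, then press it gently down against the spring seat until the yellow catch snaps out over the top of its back plate. Never force the bracket, let go of the bracket when it is locked, and leave the other things on the bench where they are.

Things in the scene. Friction and masses are not known exactly. Their poses are not given: they have to be found in the camera images.
- bracket: Blue bin bracket, 0.2 to 0.4 kg, standing on its flat foot. Origin: bottom centre of the rear face of its back plate; z up, claws point to +x, arm to -x. Back plate x -5 to 0, y -20 to 20, z 0 to 86 mm. Foot x -115 to -5, 44 mm wide, 5 mm thick, with a 4 mm lip at the far end. Its underside is flat at z = 0.
- bracket_grip (a point): Middle of the bracket's grip rib, at x -50, y 0, z 52 mm in the bracket's frame; pinch it here from above. The rib is 10 mm thick (y -5 to 5), x -85 to -5, z 5 to 72 mm.
- bracket_claws (a point): Midway between the two steel claws on the bracket's rear face, at x 6, y 0, z 37.5 mm in its frame. Claws 7 mm wide, one above the other: necks x 0 to 6, z 15 to 24 and 59 to 68 mm; behind them down-turned tips x 6 to 11, z 7 to 24 and 51 to 68 mm. They enter the slots when this point is level with the strip's slot middle, or up to 2 mm above or below it.
- upright: White fixed post with a slotted aluminium strip. Origin: on the bench below the centre of the strip's front face, which looks to -x and lies at x = 0; z up. The bracket hangs with its axes parallel to these. The strip (44 mm wide, z 62 to 190) is clamped at a height NOT measured: up to 12 mm lower or higher than given; find by touch or sight. Over 40 N between bracket and upright is forcing.
- nominal_slots (a point): Point on the upright (z 132.5 mm, x 0, y 0) where the middle between the strip's two slots is by the drawing; the real strip with all its parts is up to 12 mm higher or lower. Slots 11 mm wide, nominal z 100 to 121 and 144 to 165 mm; strip face 4 mm thick, 13 mm hollow behind.
- nominal_cap (a point): Drawing position of the strip's flat rigid cap (top face, middle; z 190 mm, x 7.5 mm), really up to 12 mm higher or lower with the strip. Cap x 0 to 15, y -22 to 22 mm; the highest part of the upright, good for feeling the strip's height from above. The slot middle is 57.5 mm below the cap's top.
- nominal_seat (a point): Drawing position of the black spring seat's top (z 92 mm, x -8), shifting with the strip: pad x -15 to -1, 24 mm wide, yields down up to 12 mm, 2.4 N at first and 1.2 N more per mm. Nominal heights of the bracket's underside: 93 to 97 mm for claws to enter; at 86.5 the catch can snap out; at 85 the necks rest on the slots' bottoms, no lower. The seat then lifts it back against the catch.
- catch (a joint): Yellow spring catch at the top of the strip, sliding along the upright's x; 0 m = fully out (nose 4.5 mm in front of the strip's face, nominal z 173 to 184 mm), positive = pushed back, at most 0.008. The back plate pushes it back about 4 mm as the claws go in (2.4 to 3.8 N) and it jumps out over the plate's top edge when the bracket is down far enough.
- red_bin: red open parts bin, 120 x 170 x 60 mm, origin at its bottom centre; leave it alone
- bottle: white closed bottle with a blue cap, 48 mm across, 110 mm tall, origin at its bottom centre; leave it alone
- screwdriver: screwdriver lying on the bench, origin below its middle; leave it alone
There are look-alikes about, which are no part of the job. There is more than one size of the bracket; the one meant has the size given above.

How it is judged (in metres and radians):
On the way:
1. both claws are through the slots: the back plate is against the strip and pushes the catch back (x of bracket in the frame of upright above -0.004 m and value of joint catch above 0.002 m), for 0.05 s.
At the end, for the whole second after the job is handed in: The bracket hangs still on the strip, upright and square to it (within about 5 degrees), its back plate within 4 mm of the strip's face and centred within 4 mm, its underside 69 to 104 mm above the bench, and the catch is out (less than 1.5 mm pushed back) over the back plate's top edge (value of joint catch below 0.0015 m and x of bracket in the frame of upright between -0.004 and 0.003 m and y of bracket in the frame of upright between -0.004 and 0.004 m and z of bracket in the frame of upright between 0.069 and 0.104 m and angle between the x axis of bracket and the x axis of upright, either way round below 0.1 rad and angle between bracket's own z axis and vertical below 0.08 rad and linear speed of bracket below 0.02 m/s); the robot touches nothing.
It fails at once if the bracket is forced: more than 40 N between it and the upright (contact force between bracket and upright above 40 N).
It fails at once if a bystander is shifted more than 20 mm (distance of any of red_bin, bottle, screwdriver from where it was at the start of the episode above 0.02 m).
It also fails if it takes over 54 s, if anything falls off the work surface, if the arm or the gripper's body presses on something with over 40 N, if the wrist force passes 120 N, or if a joint passes its speed limit or range.

## Working session

There is one attempt and no reset: what is moved stays moved. The work goes in short steps, Python scripts to look and compute and a tool call to move; the robot and the scene stay as the last step left them, time stands still between calls to the robot, and variables do not carry over. Pictures are saved under pics/ and viewed, and the job is handed in when it is done.

Besides the shell and the picture viewer there is one more tool, called after ">>>" as name(argument=value, ...), one argument or row to a line, values as JSON. send_rows: Moves the arm, as the interface text tells. Its arguments: {"type":"object","properties":{"commands":{"type":"array","items":{"type":"array","items":{"type":"array","items":{"type":"number","minimum":-1,"maximum":1}}}},"jaw":{"type":"number"},"force":{"type":"number"}},"required":["commands"]}

```bash
ls; mkdir -p pics
python3 - <<'E'
from workcell import env
import cv2,numpy as np
print(env.state())
for n in("side","top"):
    p,d=env.grab_frame(n); cv2.imwrite(f"pics/{n}0.png",p[:,:,::-1]); np.savez(f"{n}0.npz",p=p,d=d,**env.get_calibration(n))
    print(env.get_calibration(n))
E
```

```text
pics
{'time_s': 0.0, 'qpos': array([-7.48861404e+01,  1.83511819e+01,  8.97062030e+01,  7.89967201e-04,
        7.20427455e+01, -1.14499559e+00]), 'qvel': array([-0.01725648, -0.08702991,  0.00173535,  0.01785213,  0.09657163,
       -0.05708555]), 'effort': array([ 4.38265079e-04, -4.12458372e+01, -2.31972349e+01,  7.29816710e-02,
        4.54911974e-02, -1.58238681e-04]), 'ee_pos': array([ 160.86167439, -551.48350814,  192.62628326]), 'ee_rot': array([178.42524778,  89.89986679, 104.68385875]), 'force': array([ 0.10531145, -0.482809  ,  0.08379916]), 'torque': array([0.02594016, 0.00754652, 0.02994277]), 'gripper_width': 91.17326115856132}
{'mtx': array([[448.30021251,   0.        , 277.26908511],
       [  0.        , 448.30021251, 207.87951977],
       [  0.        ,   0.        ,   1.        ]]), 'camera_from_world': array([[ 8.72903766e-01, -4.87820092e-01, -8.40077690e-03,
        -5.08272382e+02],
       [ 3.45545804e-01,  6.05979532e-01,  7.16510226e-01,
        -2.86168713e+02],
       [-3.44437386e-01, -6.28347328e-01,  6.97526001e-01,
        -8.56111869e+02],
       [ 0.00000000e+00,  0.00000000e+00,  0.00000000e+00,
         1.00000000e+00]])}
{'mtx': array([[414.35248338,   0.        , 287.87481334],
       [  0.        , 414.35248338, 202.8915439 ],
       [  0.        ,   0.        ,   1.        ]]), 'camera_from_world': array([[ 6.65544262e-03, -9.99783130e-01, -1.97331698e-02,
        -4.36645951e-02],
       [ 9.83798666e-01,  3.01106732e-03,  1.79251550e-01,
        -6.15001222e+02],
       [-1.79153258e-01, -2.06064645e-02,  9.83605350e-01,
        -9.49182894e+02],
       [ 0.00000000e+00,  0.00000000e+00,  0.00000000e+00,
         1.00000000e+00]])}
```

View pics/side0.png

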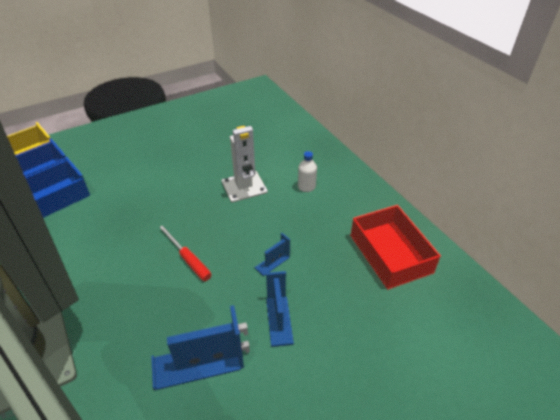

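View pics/top0.png

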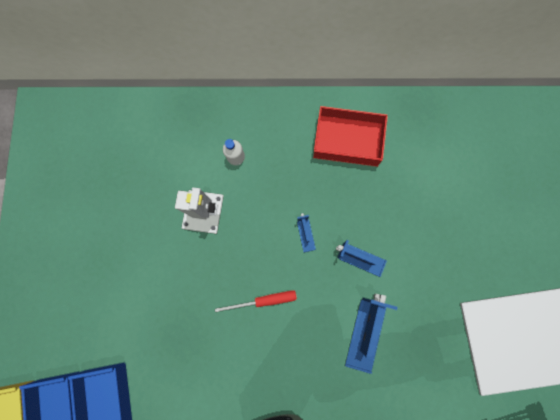

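Three blue brackets are in view (top picture): small at (306,233), middle at (361,259) and large at (367,335). I'll measure each one from depth.

```bash
cat > h.py <<'E'
import numpy as np,cv2
def load(f):
    z=np.load(f); return z['p'],z['d'],z['mtx'],z['camera_from_world']
def world(d,K,T):
    v,u=np.mgrid[:d.shape[0],:d.shape[1]]
    c=np.stack([(u-K[0,2])/K[0,0]*d,-(v-K[1,2])/K[1,1]*d,-d],-1)
    return (c-T[:3,3])@T[:3,:3]
def proj(P,K,T):
    c=np.atleast_2d(P)@T[:3,:3].T+T[:3,3]
    return np.stack([K[0,0]*c[:,0]/-c[:,2]+K[0,2],K[1,1]*c[:,1]/c[:,2]+K[1,2]],-1) if 0 else np.stack([K[0,0]*c[:,0]/-c[:,2]+K[0,2],-K[1,1]*c[:,1]/-c[:,2]+K[1,2]],-1)
def ray(u,v,z,K,T):
    dc=np.array([(u-K[0,2])/K[0,0],-(v-K[1,2])/K[1,1],-1]); o=-T[:3,:3].T@T[:3,3]; r=T[:3,:3].T@dc
    return o+r*(z-o[2])/r[2]
def blue(p):
    hsv=cv2.cvtColor(p,cv2.COLOR_RGB2HSV); return cv2.inRange(hsv,(102,120,30),(128,255,255))
E
python3 - <<'E'
from h import *
for n in("top","side"):
    p,d,K,T=load(n+"0.npz"); W=world(d,K,T); m=blue(p)
    k,l,s,c=cv2.connectedComponentsWithStats(m)
    for i in range(1,k):
        if s[i,4]<60: continue
        P=W[(l==i)&(d>0)]; 
        lo=P[P[:,2]<12]
        print(n,c[i].round(),s[i],"z",np.percentile(P[:,2],[1,50,99]).round(), P.mean(0).round())
        if len(lo)>10:
            r=cv2.minAreaRect(lo[:,:2].astype(np.float32)); print("  foot rect",[np.round(x,1) for x in r])
for n in("top","side"):
    p,d,K,T=load(n+"0.npz")
    x,y,w,h=(280,190,140,200) if n=="top" else (140,220,180,180)
    cv2.imwrite(f"pics/{n}0crop.png",cv2.resize(p[y:y+h,x:x+w,::-1],None,fx=3,fy=3,interpolation=cv2.INTER_CUBIC))
E
```

```text
top [229. 143.] [225 139   9  10  71] z [100. 109. 112.] [748. 142. 108.]
top [305. 234.] [298 215  17  37 407] z [-1.  4. 60.] [545. -41.  15.]
  foot rect [array([542.6, -41.4]), array([79.2, 29.9]), np.float64(12.6)]
top [362. 259.] [338 240  48  37 788] z [ 0.  6. 87.] [ 482. -177.   26.]
  foot rect [array([ 482.3, -181.6]), array([108.1,  44.7]), np.float64(65.8)]
top [366. 335.] [ 345  299   52   74 1865] z [  2.  10. 124.] [ 307. -179.   42.]
  foot rect [array([ 300.3, -184.4]), array([ 63.9, 159.9]), np.float64(74.3)]
top [ 79. 396.] [  20  363  112   57 5004] z [ 2.  9. 71.] [163. 486.  24.]
  foot rect [array([150.4, 485.2]), array([129.2, 214.9]), np.float64(11.2)]
side [ 52. 178.] [  16  139   73   78 3181] z [  4.  34. 410.] [164. 466.  39.]
  foot rect [array([152.7, 483.7]), array([120.2, 219. ]), np.float64(11.7)]
side [308. 155.] [304 151   9   9  64] z [ 99. 109. 112.] [748. 137. 108.]
side [277. 294.] [ 256  234   37  112 2022] z [ 2.  9. 86.] [ 505. -137.   27.]
  foot rect [array([ 501.8, -124.7]), array([232.4,  72.7]), np.float64(62.0)]
side [199. 355.] [ 152  306   91   83 3962] z [  4.  34. 125.] [ 310. -197.   46.]
  foot rect [array([ 304.1, -188.2]), array([ 63. , 160.2]), np.float64(74.1)]
```

View pics/top0crop.png

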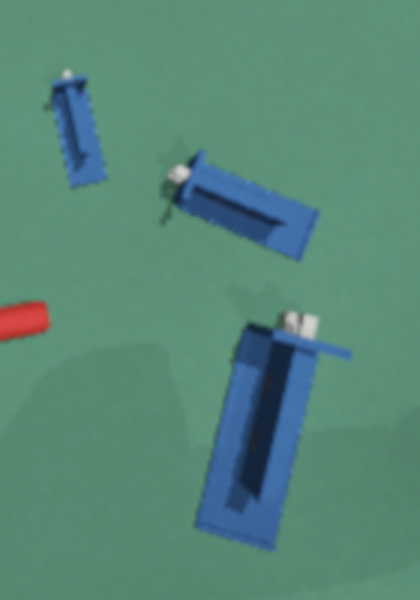

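View pics/side0crop.png

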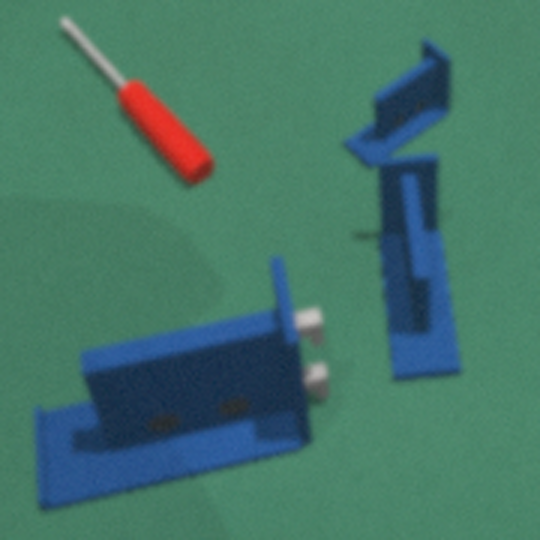

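Small: foot 79x30 mm, 60 mm high. Large: 160x64 mm, 124 mm high. The middle one, at top (361,259) and side (277,300), has a 108x45 mm foot and is 87 mm high. That fits the given 110x44x86, and the crop confirms it, with its claws pointing left in the top view. Next I'll fix the exact poses of the bracket and the upright.

Run:
```python
from h import *
def line(Q): 
    vx,vy,x,y=cv2.fitLine(Q.astype(np.float32),cv2.DIST_HUBER,0,.01,.01).ravel(); return np.degrees(np.arctan2(vy,vx)),x,y
for n,box in(("top",(330,235,60,45)),("side",(262,270,35,80))):
    p,d,K,T=load(n+"0.npz"); W=world(d,K,T); m=blue(p)
    mm=np.zeros_like(m); x,y,w,h=box; mm[y:y+h,x:x+w]=m[y:y+h,x:x+w]
    P=W[(mm>0)&(d>0)]
    for a,b in((-5,12),(68,75),(80,92)):
        Q=P[(P[:,2]>a)&(P[:,2]<b)]
        if len(Q)<4: continue
        print(n,a,b,len(Q),Q.mean(0).round(1),"line",line(Q[:,:2]),[np.round(t,1) for t in cv2.minAreaRect(Q[:,:2].astype(np.float32))])
for n,box in(("top",(170,180,60,60)),("side",(215,115,60,90))):
    p,d,K,T=load(n+"0.npz"); W=world(d,K,T); x,y,w,h=box
    P=W[y:y+h,x:x+w].reshape(-1,3); 
    for a,b in((2,15),(60,100),(100,175),(175,215)):
        Q=P[(P[:,2]>a)&(P[:,2]<b)]
        if len(Q)<4: continue
        print(n,a,b,len(Q),Q.mean(0).round(1),"z",np.percentile(Q[:,2],[5,50,95,99]).round(1),"line",line(Q[:,:2]),[np.round(t,1) for t in cv2.minAreaRect(Q[:,:2].astype(np.float32))])
    cv2.imwrite(f"pics/{n}0up.png",cv2.resize(p[y:y+h,x:x+w,::-1],None,fx=6,fy=6,interpolation=cv2.INTER_CUBIC))
```

```text
top -5 12 506 [ 477.4 -186.5    4.7] line (np.float32(72.650566), np.float32(474.74988), np.float32(-181.63261)) [array([ 482.3, -181.6]), array([108.1,  44.7]), np.float64(65.8)]
top 68 75 148 [ 489.1 -166.    71.3] line (np.float32(67.03656), np.float32(488.9694), np.float32(-167.06558)) [array([ 484. , -160.5]), array([85.7, 30.9]), np.float64(62.6)]
top 80 92 36 [ 504.4 -126.8   85. ] line (np.float32(-23.625906), np.float32(504.8451), np.float32(-127.06961)) [array([ 505.7, -127.1]), array([ 5.3, 38.5]), np.float64(67.5)]
side -5 12 827 [ 482.2 -184.     5.8] line (np.float32(73.09527), np.float32(481.51642), np.float32(-176.06503)) [array([ 498. , -147.9]), array([187.2,  44.2]), np.float64(68.0)]
side 68 75 212 [ 491.4 -166.1   72.3] line (np.float32(67.44498), np.float32(490.03052), np.float32(-169.38312)) [array([ 492.2, -168.9]), array([83.4, 32.3]), np.float64(69.1)]
side 80 92 66 [ 504.  -130.    84.7] line (np.float32(-23.767466), np.float32(504.82315), np.float32(-130.69101)) [array([ 505. , -130.7]), array([ 7.2, 35.7]), np.float64(62.0)]
top 2 15 835 [591.3 216.9   6.
[... 866 characters left out ...]
21.9271), np.float32(249.70793)) [array([657.7, 349.3]), array([421.2, 190.3]), np.float64(61.1)]
side 60 100 202 [592.9 191.1  83.8] z [68.4 81.8 98.8 99.7] line (np.float32(-78.40847), np.float32(590.46106), np.float32(194.11574)) [array([589.4, 202.1]), array([39.5, 79.3]), np.float64(28.5)]
side 100 175 596 [596.8 194.  134.8] z [103.  135.7 170.5 174. ] line (np.float32(-11.934732), np.float32(599.56506), np.float32(187.80351)) [array([590.2, 206.7]), array([40.9, 79.7]), np.float64(24.9)]
side 175 215 267 [598.  190.6 192.9] z [177.4 195.2 202.4 203.2] line (np.float32(-9.296718), np.float32(598.6337), np.float32(188.26399)) [array([599.5, 195.3]), array([44.7, 31.7]), np.float64(0.5)]
```

View pics/side0up.png

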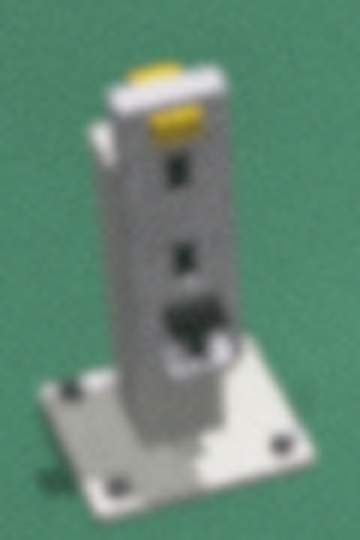

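View pics/top0up.png

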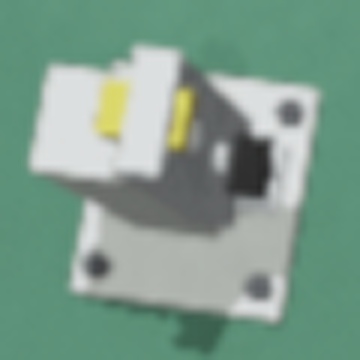

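Run:
```python
from h import *
p,d,K,T=load("side0.npz"); W=world(d,K,T)
# strip face: side crop px x55..225/6 etc
P=W[115+20:115+70,215+18:215+40].reshape(-1,3)
P=P[(P[:,2]>125)&(P[:,2]<185)]
for it in range(6):
    A=np.c_[P[:,0],np.ones(len(P))]; c=np.linalg.lstsq(A,P[:,1],rcond=None)[0]; r=P[:,1]-A@c
    k=abs(r)<max(2,1.5*np.median(abs(r))) ; P0=P; P=P[k]
a=np.degrees(np.arctan(c[0])); print("face y=%.4f x+%.1f"%tuple(c),"face yaw",a,len(P),"x range",np.percentile(P[:,0],[1,99]), "res",r.std())
print("y at mid x 598:",c[0]*598+c[1])
for n,box in(("top",(170,180,60,60)),("side",(215,115,60,90))):
    p,d,K,T=load(n+"0.npz"); W=world(d,K,T); x,y,w,h=box
    q=p[y:y+h,x:x+w].astype(int); V=W[y:y+h,x:x+w]
    bright=(q.min(-1)>185)
    m=bright&(V[...,2]>185)
    m=cv2.morphologyEx(m.astype(np.uint8),cv2.MORPH_OPEN,np.ones((2,2)))
    k,l,s,c=cv2.connectedComponentsWithStats(m)
    for i in range(1,k):
        if s[i,4]<20: continue
        Q=V[l==i]; print(n,"cap?",s[i],Q.mean(0).round(1),"z med",np.median(Q[:,2]),[np.round(t,1) for t in cv2.minAreaRect(Q[:,:2].astype(np.float32))])
        # ray-based rect at the median z
        cn=cv2.findContours((l==i).astype(np.uint8),0,2)[0][0][:,0]
        R=np.array([ray(u+x,v+y,np.median(Q[:,2]),K,T)[:2] for u,v in cn]); print("   rays",[np.round(t,1) for t in cv2.minAreaRect(R.astype(np.float32))])
    mb=(bright&(abs(V[...,2]-5)<6)).astype(np.uint8); 
    Q=V[mb>0]; R=np.array([ray(u+x,v+y,6,K,T)[:2] for v,u in np.argwhere(mb)]); print(n,"base",[np.round(t,1) for t in cv2.minAreaRect(R.astype(np.float32))], np.median(Q[:,2]))
```

```text
face y=-0.1843 x+298.2 face yaw -10.442465246155509 198 x range [577.63730845 621.01743946] res 0.951001633337541
y at mid x 598: 187.953373259686
top cap? [ 20   9  11  21 146] [596.6 193.8 199.1] z med 199.64186518715266 [array([597.5, 194.2]), array([13.9, 42. ]), np.float64(80.3)]
   rays [array([596.8, 193.7]), array([15.3, 42.9]), np.float64(81.4)]
top base [array([602.7, 222.7]), array([88.3, 98.2]), np.float64(81.9)] 7.0878867854956376
side cap? [20 13 17  6 59] [599.6 189.6 200.6] z med 200.9499534036145 [array([599.2, 191.3]), array([13. , 40.9]), np.float64(80.4)]
   rays [array([599.1, 189.1]), array([13.7, 40.8]), np.float64(81.8)]
side base [array([605.8, 221.1]), array([87.9, 97.9]), np.float64(79.7)] 8.569346662562484
```

```bash
cat >> h.py <<'E'
from scipy.spatial.transform import Rotation as Ro
def tool(s): return Ro.from_euler('xyz',s['ee_rot'],degrees=True)
def down(az): # tool x down, tool z at azimuth az (deg)
    a=np.radians(az); x=np.array([0,0,-1.]); z=np.array([np.cos(a),np.sin(a),0]); return Ro.from_matrix(np.c_[x,np.cross(z,x),z])
def step(s,pos,R=None):
    t=tool(s); d=t.inv().apply(np.array(pos)-s['ee_pos'])/100
    w=(t.inv()*R).as_rotvec()/(2*np.pi) if R is not None else np.zeros(3)
    return np.round(d,4),np.round(w,4)
E
python3 - <<'E'
from h import *
from workcell import env
s=env.state(); print(tool(s).as_matrix().round(3), s['ee_pos'])
for az in (156.5,-23.5):
    print(az, step(s,[486.1,-172,160],down(az)))
E
```

```text
[[-0.     0.96   0.28 ]
 [ 0.002  0.28  -0.96 ]
 [-1.     0.    -0.002]] [ 160.8758183  -551.5448695   192.69888436]
156.5 (array([ 0.3314,  4.1849, -2.7325]), array([ 3.604e-01, -1.000e-04,  3.000e-04]))
-23.5 (array([ 0.3314,  4.1849, -2.7325]), array([-1.396e-01, -2.000e-04, -1.000e-04]))
```

>>> send_rows(
  commands=[
    [[0,0.5,-0.33,0,0,0],[0,1,-0.66,0,0,0]],
  ],
  jaw=-1,
  force=30,
)

```text
time_s: 0.35
ee_pos: [239.0, -459.6, 192.8]
ee_rot: [169.4, 89.9, 95.5]
force: [0.8, -0.3, 0.7]
gripper_width: 91.1
```

>>> send_rows(
  commands=[
    [[0,0.5,-0.33,0,0,0],[0,1,-0.66,0,0,0]],
  ],
)

```text
time_s: 0.6
ee_pos: [316.9, -367.6, 193.2]
ee_rot: [166.7, 90.0, 93.0]
force: [0.2, -0.1, 0.2]
gripper_width: 91.4
```

>>> send_rows(
  commands=[
    [[0,0.5,-0.33,0,0,0],[0,1,-0.66,0,0,0]],
  ],
)

```text
time_s: 0.85
ee_pos: [394.4, -276.2, 193.3]
ee_rot: [-84.0, 90.0, -157.7]
force: [1.3, -0.1, -0.1]
gripper_width: 91.4
```

>>> send_rows(
  commands=[
    [[0,0.5,-0.33,0,0,0],[0,1,-0.66,0,0,0],[0,1,-0.66,-0.03,0,0],[0,1,-0.66,-0.06,0,0],[0,1,-0.66,-0.09,0,0],[0,1,-0.66,-0.12,0,0],[0,1,-0.66,-0.1396,0,0],[0,1,-0.66,-0.1396,0,0]],
  ],
)

```text
time_s: 1.85
ee_pos: [470.8, -186.4, 193.1]
ee_rot: [-175.5, 90.0, 160.9]
force: [1.0, 0.3, -0.8]
gripper_width: 91.1
```

Run:
```python
from h import *
from workcell import env
s=env.state(); print(s['time_s'],s['ee_pos'],s['ee_rot'],s['qpos'])
print(step(s,[486.1,-172,100],down(-23.5)))
```

```text
1.85 [ 470.84552405 -186.43346741  193.09078704] [-175.5323648    89.95617564  160.8970151 ] [-2.29005066e+01  1.21687237e+01  9.83177110e+01 -3.09760046e-03
  6.95572935e+01  6.71196519e-01]
(array([0.9308, 0.1933, 0.0828]), array([-0.0002, -0.0001,  0.    ]))
```

>>> send_rows(
  commands=[
    [[0.3,0.19,0.083,0,0,0],[0.93,0.193,0.083,0,0,0],[0.93,0.193,0.083,0,0,0]],
  ],
)

```text
time_s: 2.22
ee_pos: [482.6, -170.6, 96.7]
ee_rot: [-176.4, 89.4, 160.0]
force: [-0.1, 0.9, 0.7]
gripper_width: 91.2
```

Run:
```python
from h import *
from workcell import env
s=env.state(); print(s['ee_pos'])
print(step(s,[486.1,-172,34],down(-23.5)))
p,d=env.grab_frame("side"); cv2.imwrite("pics/side1.png",cv2.resize(p[180:360,180:380,::-1],None,fx=3,fy=3))
```

```text
[ 482.61731135 -170.63961513   96.73219992]
(array([0.6269, 0.0019, 0.0442]), array([-0.0002, -0.0017,  0.0001]))
```

View pics/side1.png

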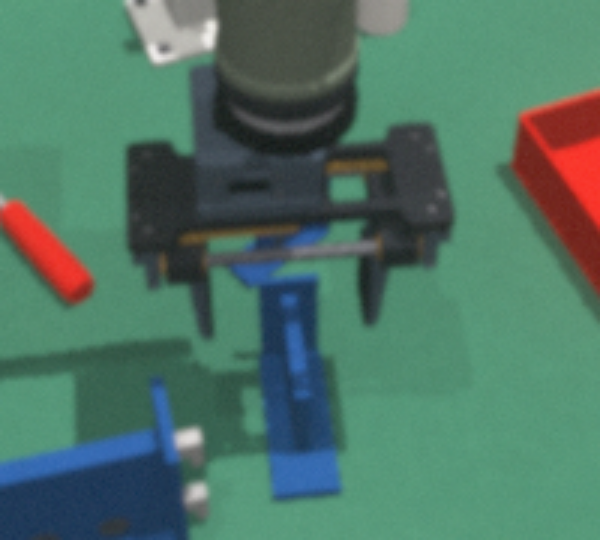

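The crop shows the jaws straddling the rib, with the fingers at (205,330) and (372,315) and the rib at (297,340). I'll descend and grip.

>>> send_rows(
  commands=[
    [[0.3,0,0.02,0,0,0],[0.63,0,0.02,0,0,0],[0.63,0,0.02,0,0,0],[0.63,0,0.02,0,0,0]],
  ],
)

```text
time_s: 2.78
ee_pos: [490.2, -173.8, 39.9]
ee_rot: [2.1, 89.7, -21.4]
force: [0.1, 0.0, 1.1]
gripper_width: 91.1
```

Run:
```python
from h import *
from workcell import env
s=env.state(); print(s['ee_pos'],s['ee_rot'])
print(step(s,[486.1,-172,34],down(-23.5)))
```

```text
[ 490.16903026 -173.83115264   39.87942874] [  2.10554173  89.73911701 -21.41284494]
(array([ 0.0586,  0.0005, -0.0449]), array([-0.0001,  0.0007, -0.    ]))
```

>>> send_rows(
  commands=[
    [[0.058,0,-0.045,0,0,0],[0.058,0,-0.045,0,0,0],[0.058,0,-0.045,0,0,0]],
  ],
)

```text
time_s: 3.15
ee_pos: [484.3, -171.3, 32.1]
ee_rot: [-3.1, 90.0, -26.6]
force: [-0.7, 0.1, -0.2]
gripper_width: 91.3
```

>>> send_rows(
  commands=[
    [[0,0,0,0,0,0],[0,0,0,0,0,0],[0,0,0,0,0,0],[0,0,0,0,0,0],[0,0,0,0,0,0],[0,0,0,0,0,0],[0,0,0,0,0,0],[0,0,0,0,0,0]],
  ],
  jaw=1,
  force=35,
)

```text
time_s: 4.15
ee_pos: [484.6, -171.4, 31.8]
ee_rot: [-2.2, 89.9, -25.7]
force: [1.9, 0.2, 1.2]
gripper_width: 13.8
```

Run:
```python
from h import *
from workcell import env
s=env.state(); print(s)
```

```text
{'time_s': 4.15, 'qpos': array([-2.07569262e+01,  2.21533964e+01,  1.10374271e+02, -8.51374330e-03,
        4.74000474e+01,  2.73044004e+00]), 'qvel': array([-6.43680620e-02, -1.76620562e-01, -5.86032948e-01, -3.26590249e-02,
       -5.91503467e-01,  2.27721222e-04]), 'effort': array([ 3.36621632e-02, -3.83585608e+01, -1.61022127e+01,  9.45806410e-02,
        5.46644591e-01,  1.93103735e-02]), 'ee_pos': array([ 484.59132033, -171.40562966,   31.80948649]), 'ee_rot': array([ -2.2302759 ,  89.92744284, -25.71188335]), 'force': array([1.8618659 , 0.19783385, 1.1927052 ]), 'torque': array([-0.06855981, -0.30132371,  0.01237283]), 'gripper_width': 13.849402958611524}
```

>>> send_rows(
  commands=[
    [[0,0,0,0,0,0],[0,0,0,0,0,0],[0,0,0,0,0,0]],
  ],
)

```text
time_s: 4.53
ee_pos: [483.7, -171.0, 31.3]
ee_rot: [-173.0, 89.9, 163.5]
force: [0.7, 0.5, -2.1]
gripper_width: 9.7
```

>>> send_rows(
  commands=[
    [[-0.1,0,0,0,0,0],[-0.3,0,0,0,0,0],[-0.65,0,0,0,0,0],[-1,0,0,0,0,0]],
  ],
)

```text
time_s: 5.03
ee_pos: [484.0, -171.1, 133.2]
ee_rot: [-26.6, 90.0, -50.1]
force: [0.6, -1.2, -2.2]
gripper_width: 9.8
```

>>> send_rows(
  commands=[
    [[-0.4,0,0,0,0,0],[-0.8,0.1,0,0,0,0],[-1,0.4,0,0,0,0],[-1,0.8,0,0,0,0]],
  ],
)

```text
time_s: 5.52
ee_pos: [517.1, -97.8, 234.6]
ee_rot: [8.0, 89.7, -15.6]
force: [-0.4, 0.3, -3.6]
gripper_width: 9.8
```

Run:
```python
from h import *
from workcell import env
s=env.state(); print(s['ee_pos'],s['force'],s['gripper_width'])
u=np.array([np.cos(np.radians(80.5)),np.sin(np.radians(80.5))])
print(step(s,[598.5,194,247],down(-9.5)))
print(step(s,[*(np.array([598,187.5])-u*130),247],down(-9.5)))
```

```text
[517.14481458 -97.82551522 234.622143  ] [-0.41661055  0.30745369 -3.63898583] 9.797926223059882
(array([-0.1238,  3.0001, -0.4213]), array([-0.0391,  0.0009, -0.    ]))
(array([-0.1229,  1.6776, -0.0835]), array([-0.0391,  0.0009, -0.    ]))
```

>>> send_rows(
  commands=[
    [[-0.06,0.4,-0.04,0,0,0],[-0.12,0.9,-0.08,-0.02,0,0],[-0.12,0.9,-0.08,-0.039,0,0],[-0.12,0.9,-0.08,-0.039,0,0]],
  ],
)

```text
time_s: 6.02
ee_pos: [544.3, -11.6, 244.0]
ee_rot: [-71.9, 90.0, -81.4]
force: [-0.8, 0.2, -3.1]
gripper_width: 9.8
```

Run:
```python
from h import *
from workcell import env
s=env.state(); print(s['ee_pos'],s['force'],s['gripper_width'])
for p in ([598.5,194,247],[576.5,59.3,247]): print(step(s,p,down(-9.5)))
```

```text
[544.28720563 -11.57572387 244.00958919] [-0.79561513  0.15730998 -3.09388558] 9.820510970503557
(array([-0.0305,  2.1169,  0.1968]), array([0.0001, 0.    , 0.    ]))
(array([-0.0301,  0.7521,  0.2012]), array([0.0001, 0.    , 0.    ]))
```

>>> send_rows(
  commands=[
    [[-0.04,0.4,0.1,0,0,0],[-0.04,0.75,0.2,0,0,0],[-0.04,0.75,0.2,0,0,0],[-0.04,0.75,0.2,0,0,0],[-0.04,0.75,0.2,0,0,0]],
  ],
)

```text
time_s: 6.65
ee_pos: [576.1, 57.5, 247.8]
ee_rot: [-96.7, 90.0, -106.2]
force: [-0.2, 0.9, -1.5]
gripper_width: 9.6
```

Run:
```python
from h import *
from workcell import env
s=env.state(); print(s['ee_pos'],s['ee_rot'],s['force'],s['gripper_width'])
for n in("side","top"):
    p,d=env.grab_frame(n); np.savez(f"{n}2.npz",p=p,d=d,**env.get_calibration(n)); cv2.imwrite(f"pics/{n}2.png",p[:,:,::-1])
    x,y,w,h=(200,60,130,150) if n=="side" else (160,150,180,130)
    cv2.imwrite(f"pics/{n}2c.png",cv2.resize(p[y:y+h,x:x+w,::-1],None,fx=4,fy=4,interpolation=cv2.INTER_CUBIC))
```

```text
[576.09926108  57.50018929 247.80175446] [ -96.67356108   89.97489534 -106.23165759] [-0.17433743  0.86135841 -1.50449342] 9.641786014472025
```

View pics/side2c.png

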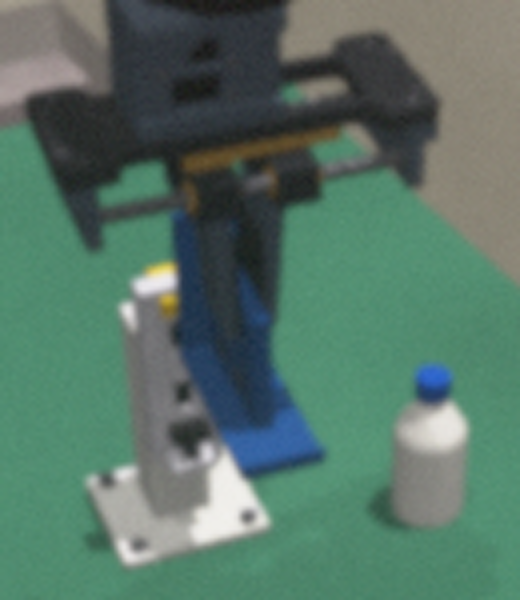

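View pics/top2c.png

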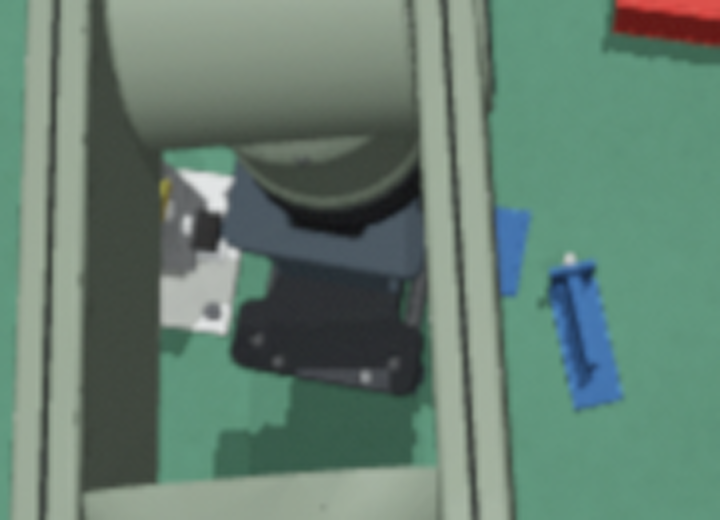

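Run:
```python
from h import *
p,d,K,T=load("side2.npz"); W=world(d,K,T); m=blue(p)
mm=np.zeros_like(m); mm[100:190,235:290]=m[100:190,235:290]
sel=(mm>0)&(d>0); P=W[sel]
z0=216.
Q=P[abs(P[:,2]-z0-5)<6]; print(len(Q),np.median(Q[:,2]))
r=cv2.minAreaRect(Q[:,:2].astype(np.float32)); print(r)
a=np.radians(80.5); u=np.array([np.cos(a),np.sin(a)]); v=np.array([-u[1],u[0]])
O=np.array([598,187.5])
b=(Q[:,:2]-O)@np.c_[u,v]; print("upright-frame x,y pct",np.percentile(b,[1,5,95,99],axis=0).round(1))
far=b[(b[:,0]<np.percentile(b[:,0],20))]; print("far y",np.percentile(far[:,1],[2,98]))
t=np.array([576.1,57.5]); print("tcp in upright",(t-O)@np.c_[u,v])
for y in range(128,182,4):
    xs=np.where(mm[y])[0]
    if len(xs): print(y,xs.min(),xs.max())
E=[]
for x,y,z in [(-115,-22,0),(-115,22,0),(-115,-22,9),(-115,22,9)]:
    # model: tcp = grip
    w=t+(x+50)*u+y*v; print((x,y,z),proj([*w,z0+z],K,T).round(1))
```

```text
463 222.31806759790018
((574.4700927734375, 48.42877960205078), (115.52859497070312, 42.04469299316406), 80.197021484375)
upright-frame x,y pct [[-197.7  -19.5]
 [-196.7  -17.4]
 [ -91.    19.2]
 [ -85.2   20.8]]
far y [-17.93792578  19.94201035]
tcp in upright [-131.83167077    0.14346591]
128 246 260
132 246 263
136 246 265
140 245 267
144 245 265
148 246 266
152 248 267
156 250 270
160 252 272
164 254 274
168 256 277
172 258 279
176 260 271
(-115, -22, 0) [[280.9 175.4]]
(-115, 22, 0) [[260.1 180.4]]
(-115, -22, 9) [[280.9 172. ]]
(-115, 22, 9) [[260.  176.9]]
```

Run:
```python
from h import *
p,d,K,T=load("side0.npz")
O=np.array([598,187.5]); a=np.radians(80.2); u=np.array([np.cos(a),np.sin(a)]); v=np.array([-u[1],u[0]])
def hit(px,py,x):
    dc=np.array([(px-K[0,2])/K[0,0],-(py-K[1,2])/K[1,1],-1]); o=-T[:3,:3].T@T[:3,3]; r=T[:3,:3].T@dc
    k=((O+x*u-o[:2])@u)/(r[:2]@u); h=o+k*r; return (h[:2]-O)@v,h[2]
g=cv2.cvtColor(p,cv2.COLOR_RGB2GRAY); hsv=cv2.cvtColor(p,cv2.COLOR_RGB2HSV)
roi=np.zeros_like(g); roi[132:190,232:258]=1
dark=((g<95)&(hsv[...,1]<140)&(roi>0)).astype(np.uint8)
yel=((hsv[...,0]>18)&(hsv[...,0]<35)&(hsv[...,1]>110)&(roi>0)).astype(np.uint8)
for nm,m,xx in(("dark",dark,0),("yel",yel,-4.5)):
    k,l,s,c=cv2.connectedComponentsWithStats(m)
    for i in range(1,k):
        if s[i,4]>=6: print(nm,s[i],c[i].round(1),np.round(hit(*c[i],xx),1))
for row in (146,150,160):
    print(row,g[row,228:260])
```

```text
dark [242 139   5   8  34] [244.  142.7] [ -0.4 168. ]
dark [243 155   5   6  27] [245.1 157.4] [ -0.3 124.1]
dark [242 164  11  10  79] [246.9 168. ] [-2.8 90.1]
yel [240 133   9   6  40] [244.  135.4] [ -0.5 191.6]
146 [112 111 111 107 104 100  97 103 107 114 110 109 106 102  95  81  86  94
  99 107 108 112 114 112 111 112 113 113 113 112 115 110]
150 [112 111 109 108 105 102 101  96 104 106 110 109 110 107 109 108 110 110
 110 112 113 112 111 113 111 117 113 115 117 114 114 115]
160 [114 109 112 110 109 106 103 100 104 110 112 115 114 113 107 100  78  79
  92 103 109 116 110 116 113 117 115 113 115 115 117 114]
```

>>> send_rows(
  commands=[
    [[0,0.35,0.008,0,0,0],[0,0.75,0.008,0,0,0],[0,0.95,0.008,0,0,0]],
  ],
)

```text
time_s: 7.12
ee_pos: [593.0, 153.2, 247.6]
ee_rot: [-80.7, 90.0, -90.1]
force: [0.7, 0.2, -3.1]
gripper_width: 9.8
```

>>> send_rows(
  commands=[
    [[0,0.3,0,0,0,0],[0.05,0.44,0,0,0,0],[0.09,0.44,0,0,0,0],[0.1,0.44,0,0,0,0],[0.1,0.44,0,0,0,0]],
  ],
)

```text
time_s: 7.75
ee_pos: [600.0, 194.5, 237.6]
ee_rot: [-100.7, 90.0, -110.2]
force: [0.2, -0.1, -3.6]
gripper_width: 9.9
```

```bash
cat > st.py <<'E'
from h import *
from workcell import env
s=env.state(); O=np.array([598,187.5]); a=np.radians(80.5); u=np.array([np.cos(a),np.sin(a)]); v=np.array([-u[1],u[0]])
R=tool(s).as_matrix(); b=(s['ee_pos'][:2]-O)@np.c_[u,v]
print("t",s['time_s'],"tcp upright xy",b.round(2),"z",s['ee_pos'][2].round(2),"F",s['force'].round(1),"Fu",(s['force'][:2]@np.c_[u,v]).round(1),"T",s['torque'].round(2),"yaw",np.degrees(np.arctan2(R[1,1],R[0,1])).round(2),"tilt",R[2].round(4),"w",round(s['gripper_width'],1))
E
python3 st.py
```

```text
t 7.75 tcp upright xy [ 7.26 -0.86] z 237.63 F [ 0.2 -0.1 -3.6] Fu [-0.1 -0.2] T [-0.03 -0.03  0.02] yaw 80.49 tilt [-1.e+00 -6.e-04 -1.e-04] w 9.9
```

>>> send_rows(
  commands=[
    [[0.01,0,0,0,0,0],[0.02,0,0,0,0,0],[0.02,0,0,0,0,0]],
  ],
)

```text
time_s: 8.12
ee_pos: [600.0, 195.5, 235.6]
ee_rot: [-121.7, 90.0, -131.2]
force: [0.8, 0.0, -2.2]
gripper_width: 9.9
```

>>> send_rows(
  commands=[
    [[0.01,0,0,0,0,0],[0.01,0,0,0,0,0]],
  ],
)

```text
time_s: 8.38
ee_pos: [600.1, 195.6, 234.5]
ee_rot: [-125.2, 90.0, -134.6]
force: [0.2, -0.5, -3.0]
gripper_width: 9.6
```

>>> send_rows(
  commands=[
    [[0.01,0,0,0,0,0],[0.01,0,0,0,0,0]],
  ],
)

```text
time_s: 8.62
ee_pos: [600.1, 195.6, 233.5]
ee_rot: [-137.1, 90.0, -146.5]
force: [0.2, -0.6, -2.0]
gripper_width: 9.9
```

>>> send_rows(
  commands=[
    [[0.01,0,0,0,0,0],[0.01,0,0,0,0,0]],
  ],
)

```text
time_s: 8.88
ee_pos: [600.1, 195.6, 232.5]
ee_rot: [-126.1, 90.0, -135.5]
force: [0.2, 0.4, -3.0]
gripper_width: 9.7
```

>>> send_rows(
  commands=[
    [[0.005,0,0,0,0,0],[0.005,0,0,0,0,0]],
  ],
)

```text
time_s: 9.12
ee_pos: [600.2, 195.6, 232.2]
ee_rot: [-21.1, 90.0, -30.5]
force: [0.1, 1.1, -2.1]
gripper_width: 10.0
```

>>> send_rows(
  commands=[
    [[0.005,0,0,0,0,0],[0.005,0,0,0,0,0]],
  ],
)

```text
time_s: 9.38
ee_pos: [600.2, 195.6, 232.2]
ee_rot: [15.3, 90.0, 5.9]
force: [0.8, -0.1, 1.4]
gripper_width: 9.9
```

>>> send_rows(
  commands=[
    [[0.004,0,0,0,0,0],[0.004,0,0,0,0,0]],
  ],
)

```text
time_s: 9.62
ee_pos: [600.3, 195.6, 232.2]
ee_rot: [19.8, 89.9, 10.4]
force: [-1.4, -0.4, 5.0]
gripper_width: 10.0
```

```bash
python3 st.py
```

```text
t 9.625 tcp upright xy [ 8.4  -0.89] z 232.16 F [-1.4 -0.4  5. ] Fu [-0.6  1.3] T [-0.18  0.27 -0.02] yaw 80.56 tilt [-1.0e+00  4.0e-04  1.1e-03] w 10.0
```

>>> send_rows(
  commands=[
    [[-0.06,0,0,0,0,0],[-0.08,0,0,0,0,0],[-0.08,-0.4,0,0,0,0],[-0.08,-0.83,0,0,0,0],[-0.08,-0.83,0,0,0,0],[-0.08,-0.83,0,0,0,0]],
  ],
)

```text
time_s: 10.38
ee_pos: [586.6, 114.0, 239.0]
ee_rot: [117.4, 90.0, 107.9]
force: [-0.1, -0.1, -1.7]
gripper_width: 9.6
```

```bash
python3 st.py
```

```text
t 10.375 tcp upright xy [-74.38  -0.93] z 238.98 F [-0.1 -0.1 -1.7] Fu [-0.1  0.1] T [-0.05 -0.09 -0.03] yaw 80.53 tilt [-1.e+00  5.e-04 -3.e-04] w 9.6
```

>>> send_rows(
  commands=[
    [[0.3,-0.01,0,0,0,0],[0.65,-0.01,0,0,0,0],[0.95,-0.01,0,0,0,0],[0.98,-0.01,0,0,0,0],[0.98,-0.01,0,0,0,0],[0.98,-0.01,0,0,0,0]],
  ],
)

```text
time_s: 11.12
ee_pos: [587.5, 113.2, 142.8]
ee_rot: [18.8, 89.8, 9.4]
force: [-0.1, -0.3, -2.0]
gripper_width: 10.1
```

```bash
python3 st.py
python3 - <<'E'
from h import *
from workcell import env
for n in("side","top"):
    p,d=env.grab_frame(n); np.savez(f"{n}3.npz",p=p,d=d,**env.get_calibration(n))
    x,y,w,h=(200,80,110,130) if n=="side" else (160,150,130,110)
    cv2.imwrite(f"pics/{n}3c.png",cv2.resize(p[y:y+h,x:x+w,::-1],None,fx=5,fy=5 if n=="top" else 4.6,interpolation=cv2.INTER_CUBIC))
p,d,K,T=load("side3.npz"); W=world(d,K,T); m=blue(p); mm=np.zeros_like(m); mm[100:220,235:300]=m[100:220,235:300]
P=W[(mm>0)&(d>0)]; Q=P[abs(P[:,2]-109-5)<8]; print(len(Q),np.median(Q[:,2]))
a=np.radians(80.5); u=np.array([np.cos(a),np.sin(a)]); v=np.array([-u[1],u[0]]); O=np.array([598,187.5])
r=cv2.minAreaRect(Q[:,:2].astype(np.float32)); print(r,(np.array(r[0])-O)@np.c_[u,v])
E
```

```text
t 11.125 tcp upright xy [-74.99  -1.92] z 142.82 F [-0.1 -0.3 -2. ] Fu [-0.3  0.1] T [-0.09 -0.09  0.03] yaw 80.58 tilt [-1.     0.001  0.003] w 10.1
380 117.54136691574773
((585.9947509765625, 103.30110168457031), (116.04365539550781, 42.340877532958984), 79.78224182128906) [-85.02559868  -2.05622233]
```

View pics/side3c.png

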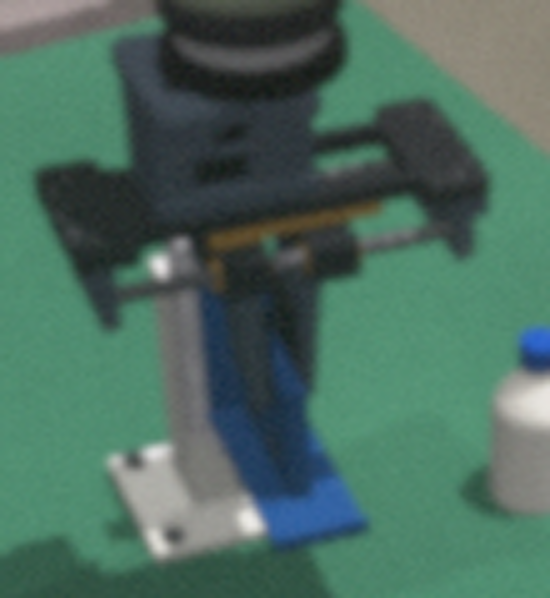

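View pics/top3c.png

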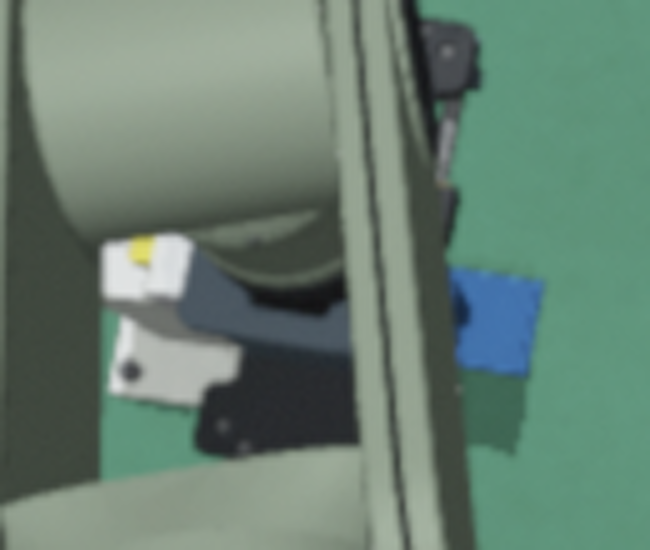

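Still settling: the tool sits at lateral -1.9, and the camera agrees (-2.06). I'll bring it to the entry height and centre it, then read again.

>>> send_rows(
  commands=[
    [[0.03,0,-0.006,0,0,0],[0.05,0,-0.01,0,0,0],[0.05,0,-0.01,0,0,0],[0.05,0,-0.01,0,0,0]],
  ],
)

```text
time_s: 11.72
ee_pos: [585.4, 112.9, 136.2]
ee_rot: [-55.7, 90.0, -65.1]
force: [-0.1, -0.9, -1.1]
gripper_width: 9.8
```

```bash
python3 st.py
```

```text
t 11.725 tcp upright xy [-75.67   0.12] z 136.22 F [-0.1 -0.9 -1.1] Fu [-0.9 -0.1] T [-0.11 -0.07 -0.03] yaw 80.56 tilt [-1.e+00 -1.e-04  1.e-04] w 9.8
```

>>> send_rows(
  commands=[
    [[-0.01,0,0.009,0,0,0],[-0.01,0.06,0.009,0,0,0],[-0.01,0.12,0.009,0,0,0],[-0.01,0.12,0.009,0,0,0],[-0.01,0.12,0.009,0,0,0]],
  ],
)

```text
time_s: 12.35
ee_pos: [588.2, 124.7, 137.2]
ee_rot: [-100.0, 90.0, -109.4]
force: [0.8, 0.1, -1.9]
gripper_width: 9.8
```

```bash
python3 st.py
```

```text
t 12.35 tcp upright xy [-63.57  -0.66] z 137.18 F [ 0.8  0.1 -1.9] Fu [ 0.2 -0.8] T [-0.07 -0.05  0.  ] yaw 80.58 tilt [-1.e+00 -3.e-04 -0.e+00] w 9.8
```

Aligned (lateral -0.66, z 137.2). Now I'll go in by small steps and watch the force.

>>> send_rows(
  commands=[
    [[0,0.01,0,0,0,0],[0,0.02,0,0,0,0],[0,0.03,0,0,0,0],[0,0.03,0,0,0,0]],
  ],
)

```text
time_s: 12.85
ee_pos: [588.7, 127.6, 137.2]
ee_rot: [-45.9, 90.0, -55.3]
force: [-0.0, -1.1, -2.6]
gripper_width: 9.8
```

```bash
python3 st.py
```

```text
t 12.85 tcp upright xy [-60.61  -0.75] z 137.22 F [-0.  -1.1 -2.6] Fu [-1.1 -0.1] T [-0.05 -0.04 -0.02] yaw 80.56 tilt [-1.e+00 -1.e-04  1.e-04] w 9.8
```

>>> send_rows(
  commands=[
    [[0,0.01,0,0,0,0],[0,0.02,0,0,0,0],[0,0.02,0,0,0,0]],
  ],
)

```text
time_s: 13.22
ee_pos: [589.0, 129.6, 137.2]
ee_rot: [-76.0, 90.0, -85.5]
force: [0.7, -0.2, -2.6]
gripper_width: 9.9
```

>>> send_rows(
  commands=[
    [[0,0.01,0,0,0,0],[0,0.02,0,0,0,0],[0,0.02,0,0,0,0]],
  ],
)

```text
time_s: 13.6
ee_pos: [589.4, 131.6, 137.2]
ee_rot: [-16.1, 90.0, -25.5]
force: [-0.8, -0.3, -2.2]
gripper_width: 9.4
```

```bash
python3 st.py
```

```text
t 13.6 tcp upright xy [-56.55  -0.75] z 137.25 F [-0.8 -0.3 -2.2] Fu [-0.5  0.7] T [-0.06 -0.11  0.06] yaw 80.56 tilt [-1.e+00 -0.e+00  1.e-04] w 9.4
```

>>> send_rows(
  commands=[
    [[0,0.01,0,0,0,0],[0,0.02,0,0,0,0],[0,0.02,0,0,0,0]],
  ],
)

```text
time_s: 13.98
ee_pos: [589.7, 133.2, 137.2]
ee_rot: [-90.3, 90.0, -99.8]
force: [-0.1, -1.1, -2.7]
gripper_width: 10.0
```

>>> send_rows(
  commands=[
    [[0,0.01,0,0,0,0],[0,0.01,0,0,0,0]],
  ],
)

```text
time_s: 14.22
ee_pos: [589.8, 134.1, 137.2]
ee_rot: [-94.7, 90.0, -104.2]
force: [-0.8, -2.4, -2.2]
gripper_width: 10.1
```

>>> send_rows(
  commands=[
    [[0,0.01,0,0,0,0],[0,0.01,0,0,0,0]],
  ],
)

```text
time_s: 14.48
ee_pos: [589.9, 135.3, 137.2]
ee_rot: [-104.4, 90.0, -113.8]
force: [-0.2, -3.5, -2.3]
gripper_width: 9.5
```

```bash
python3 st.py
```

```text
t 14.475 tcp upright xy [-52.8   -0.67] z 137.19 F [-0.2 -3.5 -2.3] Fu [-3.5 -0.4] T [-0.5  -0.04  0.06] yaw 80.56 tilt [-1.e+00 -5.e-04 -1.e-04] w 9.5
```

>>> send_rows(
  commands=[
    [[0,0.01,0,0,0,0],[0,0.01,0,0,0,0]],
  ],
)

```text
time_s: 14.72
ee_pos: [590.1, 136.4, 137.2]
ee_rot: [-104.7, 90.0, -114.2]
force: [-1.0, -3.2, -2.2]
gripper_width: 10.0
```

>>> send_rows(
  commands=[
    [[0,0.01,0,0,0,0],[0,0.01,0,0,0,0]],
  ],
)

```text
time_s: 14.98
ee_pos: [590.3, 137.3, 137.2]
ee_rot: [-107.7, 90.0, -117.1]
force: [-0.2, -3.5, -0.8]
gripper_width: 9.8
```

```bash
python3 st.py
```

```text
t 14.975 tcp upright xy [-50.77  -0.64] z 137.19 F [-0.2 -3.5 -0.8] Fu [-3.4 -0.4] T [-0.64  0.05  0.03] yaw 80.56 tilt [-1.e+00 -5.e-04 -1.e-04] w 9.8
```

>>> send_rows(
  commands=[
    [[0,0.01,0,0,0,0],[0,0.01,0,0,0,0]],
  ],
)

```text
time_s: 15.22
ee_pos: [590.3, 137.4, 137.2]
ee_rot: [-96.0, 89.9, -105.4]
force: [-1.9, -5.7, -0.7]
gripper_width: 9.6
```

```bash
python3 st.py
```

```text
t 15.225 tcp upright xy [-50.74  -0.64] z 137.24 F [-1.9 -5.7 -0.7] Fu [-5.9  0.9] T [-1.01  0.1   0.11] yaw 80.58 tilt [-1.0e+00 -2.2e-03 -2.0e-04] w 9.6
```

The plate is against the strip (x stalled while force rose to 6 N) and the catch is pushed back. Now pressing down gently.

>>> send_rows(
  commands=[
    [[0.01,0,0,0,0,0],[0.02,0,0,0,0,0],[0.03,0,0,0,0,0],[0.04,0,0,0,0,0]],
  ],
)

```text
time_s: 15.72
ee_pos: [590.7, 137.3, 133.9]
ee_rot: [-59.9, 89.9, -69.3]
force: [-1.8, -6.4, 3.0]
gripper_width: 10.1
```

```bash
python3 st.py
```

```text
t 15.725 tcp upright xy [-50.72  -1.11] z 133.92 F [-1.8 -6.4  3. ] Fu [-6.6  0.7] T [-1.04  0.27  0.14] yaw 80.57 tilt [-1.     -0.0018  0.001 ] w 10.1
```

>>> send_rows(
  commands=[
    [[0.01,0,0,0,0,0],[0.02,0,0,0,0,0],[0.02,0,0,0,0,0]],
  ],
)

```text
time_s: 16.1
ee_pos: [590.8, 137.3, 132.4]
ee_rot: [-51.4, 89.9, -60.9]
force: [-0.2, -6.7, 4.2]
gripper_width: 9.7
```

>>> send_rows(
  commands=[
    [[0.01,0,0,0,0,0],[0.015,0,0,0,0,0],[0.015,0,0,0,0,0]],
  ],
)

```text
time_s: 16.48
ee_pos: [590.8, 137.3, 131.2]
ee_rot: [-44.4, 89.9, -53.9]
force: [-2.3, -7.2, 5.2]
gripper_width: 9.9
```

```bash
python3 st.py
```

```text
t 16.475 tcp upright xy [-50.74  -1.18] z 131.24 F [-2.3 -7.2  5.2] Fu [-7.5  1.1] T [-1.06  0.37  0.13] yaw 80.57 tilt [-1.     -0.0016  0.0016] w 9.9
```

>>> send_rows(
  commands=[
    [[0.01,0,0,0,0,0],[0.015,0,0,0,0,0],[0.015,0,0,0,0,0]],
  ],
)

```text
time_s: 16.85
ee_pos: [590.8, 137.3, 130.0]
ee_rot: [-40.0, 89.9, -49.5]
force: [-3.0, -6.5, 6.5]
gripper_width: 10.0
```

>>> send_rows(
  commands=[
    [[0.01,0,0,0,0,0],[0.01,0,0,0,0,0]],
  ],
)

```text
time_s: 17.1
ee_pos: [590.8, 137.3, 129.1]
ee_rot: [-38.5, 89.9, -47.9]
force: [-2.7, -7.1, 6.5]
gripper_width: 9.8
```

```bash
python3 st.py
```

```text
t 17.1 tcp upright xy [-50.69  -1.21] z 129.09 F [-2.7 -7.1  6.5] Fu [-7.5  1.5] T [-1.1   0.55  0.13] yaw 80.58 tilt [-1.     -0.0015  0.0019] w 9.8
```

>>> send_rows(
  commands=[
    [[0.01,0,0,0,0,0],[0.01,0,0,0,0,0]],
  ],
)

```text
time_s: 17.35
ee_pos: [590.9, 137.3, 128.4]
ee_rot: [-34.6, 89.9, -44.0]
force: [-4.1, -6.8, 8.3]
gripper_width: 9.6
```

```bash
python3 st.py
```

```text
t 17.35 tcp upright xy [-50.7   -1.25] z 128.4 F [-4.1 -6.8  8.3] Fu [-7.4  3. ] T [-1.12  0.61  0.17] yaw 80.58 tilt [-1.     -0.0015  0.0021] w 9.6
```

>>> send_rows(
  commands=[
    [[0.01,0,0,0,0,0],[0.01,0,0,0,0,0]],
  ],
)

```text
time_s: 17.6
ee_pos: [590.9, 137.3, 127.6]
ee_rot: [-31.8, 89.8, -41.3]
force: [-3.3, -7.5, 9.2]
gripper_width: 9.8
```

```bash
python3 st.py
```

```text
t 17.6 tcp upright xy [-50.72  -1.27] z 127.63 F [-3.3 -7.5  9.2] Fu [-7.9  2.1] T [-1.14  0.6   0.15] yaw 80.58 tilt [-1.     -0.0014  0.0023] w 9.8
```

>>> send_rows(
  commands=[
    [[0.008,0,0,0,0,0],[0.008,0,0,0,0,0]],
  ],
)

```text
time_s: 17.85
ee_pos: [590.9, 137.3, 127.1]
ee_rot: [-27.4, 89.8, -36.8]
force: [-3.4, -6.3, 10.0]
gripper_width: 9.9
```

```bash
python3 st.py
```

```text
t 17.85 tcp upright xy [-50.67  -1.31] z 127.13 F [-3.4 -6.3 10. ] Fu [-6.8  2.3] T [-1.16  0.81  0.18] yaw 80.59 tilt [-1.     -0.0013  0.0025] w 9.9
```

Run:
```python
from h import *
from workcell import env
for n in("side","top"):
    p,d=env.grab_frame(n); np.savez(f"{n}4.npz",p=p,d=d,**env.get_calibration(n))
    x,y,w,h=(210,90,90,110) if n=="side" else (160,170,90,75)
    cv2.imwrite(f"pics/{n}4c.png",cv2.resize(p[y:y+h,x:x+w,::-1],None,fx=5,fy=5,interpolation=cv2.INTER_CUBIC))
```

```text
(no output)
```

View pics/side4c.png

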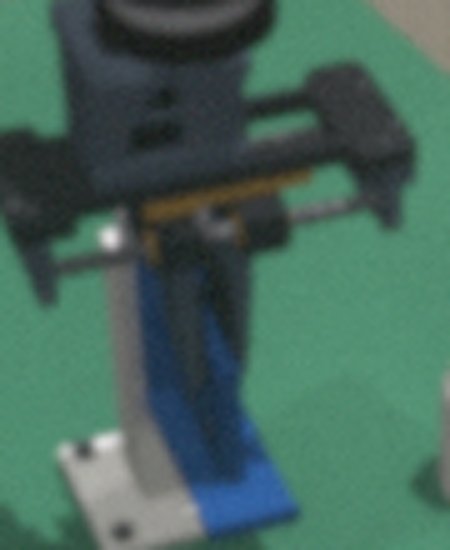

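View pics/top4c.png

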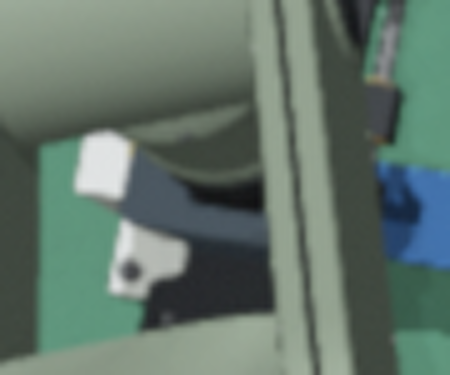

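Both views hide the catch behind the gripper, so I can't confirm it by sight. I'll carry on in small steps to find the stop.

>>> send_rows(
  commands=[
    [[0.006,0,0,0,0,0],[0.006,0,0,0,0,0]],
  ],
)

```text
time_s: 18.2
ee_pos: [590.9, 137.3, 127.1]
ee_rot: [-23.2, 89.8, -32.6]
force: [-3.7, -8.4, 12.2]
gripper_width: 9.6
```

```bash
python3 st.py
```

```text
t 18.2 tcp upright xy [-50.67  -1.32] z 127.06 F [-3.7 -8.4 12.2] Fu [-8.9  2.3] T [-1.17  0.87  0.22] yaw 80.59 tilt [-1.     -0.0012  0.0028] w 9.6
```

>>> send_rows(
  commands=[
    [[0.005,0,0,0,0,0],[0.005,0,0,0,0,0]],
  ],
)

```text
time_s: 18.45
ee_pos: [591.0, 137.3, 127.0]
ee_rot: [-18.2, 89.8, -27.6]
force: [-5.2, -8.2, 15.3]
gripper_width: 9.5
```

```bash
python3 st.py
```

```text
t 18.45 tcp upright xy [-50.67  -1.38] z 127.04 F [-5.2 -8.2 15.3] Fu [-8.9  3.8] T [-1.12  0.98  0.22] yaw 80.6 tilt [-1.     -0.001   0.0032] w 9.5
```

The hard stop is at z 127.05, against a predicted 127.2, so it is fully down. Now a gentle lift test for the catch.

>>> send_rows(
  commands=[
    [[-0.01,-0.003,0,0,0,0],[-0.02,-0.005,0,0,0,0],[-0.03,-0.005,0,0,0,0],[-0.03,-0.005,0,0,0,0]],
  ],
)

```text
time_s: 18.95
ee_pos: [590.8, 137.3, 128.1]
ee_rot: [-19.3, 89.9, -28.7]
force: [-2.8, -6.2, 5.5]
gripper_width: 9.8
```

```bash
python3 st.py
```

```text
t 18.95 tcp upright xy [-50.67  -1.18] z 128.09 F [-2.8 -6.2  5.5] Fu [-6.6  1.7] T [-0.98  0.47  0.17] yaw 80.58 tilt [-1.0e+00 -6.0e-04  1.8e-03] w 9.8
```

>>> send_rows(
  commands=[
    [[-0.01,0,0,0,0,0],[-0.01,0,0,0,0,0],[-0.01,0,0,0,0,0]],
  ],
)

```text
time_s: 19.32
ee_pos: [590.8, 137.3, 128.8]
ee_rot: [-25.2, 89.9, -34.7]
force: [-2.7, -5.8, 5.2]
gripper_width: 9.3
```

```bash
python3 st.py
```

```text
t 19.325 tcp upright xy [-50.69  -1.13] z 128.82 F [-2.7 -5.8  5.2] Fu [-6.2  1.7] T [-0.89  0.4   0.1 ] yaw 80.58 tilt [-1.0e+00 -8.0e-04  1.6e-03] w 9.3
```

>>> send_rows(
  commands=[
    [[-0.01,0,0,0,0,0],[-0.01,0,0,0,0,0],[-0.01,0,0,0,0,0]],
  ],
)

```text
time_s: 19.7
ee_pos: [590.7, 137.3, 129.2]
ee_rot: [-35.5, 89.9, -44.9]
force: [-1.3, -4.2, 1.6]
gripper_width: 9.8
```

```bash
python3 st.py
```

```text
t 19.7 tcp upright xy [-50.7  -1.1] z 129.23 F [-1.3 -4.2  1.6] Fu [-4.4  0.5] T [-0.85  0.25  0.12] yaw 80.58 tilt [-1.0e+00 -9.0e-04  1.3e-03] w 9.8
```

>>> send_rows(
  commands=[
    [[-0.01,0,0,0,0,0],[-0.01,0,0,0,0,0],[-0.01,0,0,0,0,0]],
  ],
)

```text
time_s: 20.08
ee_pos: [590.6, 137.3, 129.3]
ee_rot: [-65.1, 89.9, -74.5]
force: [-0.2, -4.9, -1.4]
gripper_width: 10.0
```

```bash
python3 st.py
```

```text
t 20.075 tcp upright xy [-50.69  -1.02] z 129.28 F [-0.2 -4.9 -1.4] Fu [-4.9 -0.6] T [-0.94 -0.02  0.08] yaw 80.57 tilt [-1.0e+00 -1.1e-03  5.0e-04] w 10.0
```

It stops at 129.25, 2.2 mm above the bottom, and the force drops steeply as I lift. The catch is holding it, so I'll release.

>>> send_rows(
  commands=[
    [[0,-0.005,0,0,0,0],[0,-0.005,0,0,0,0],[0,-0.005,0,0,0,0],[0,-0.005,0,0,0,0],[0,-0.005,0,0,0,0],[0,-0.005,0,0,0,0],[0,-0.005,0,0,0,0],[0,-0.005,0,0,0,0]],
  ],
  jaw=-1,
)

```text
time_s: 21.08
ee_pos: [590.4, 137.4, 129.3]
ee_rot: [-48.2, 90.0, -57.6]
force: [-0.1, -0.4, -0.6]
gripper_width: 87.1
```

>>> send_rows(
  commands=[
    [[-0.2,-0.005,0,0,0,0],[-0.6,-0.005,0,0,0,0],[-1,-0.005,0,0,0,0],[-1,-0.005,0,0,0,0]],
  ],
)

```text
time_s: 21.58
ee_pos: [592.2, 137.4, 233.1]
ee_rot: [21.2, 89.6, 11.7]
force: [-0.3, -0.2, 0.1]
gripper_width: 90.8
```

>>> send_rows(
  commands=[
    [[-0.3,-0.4,0,0,0,0],[-0.3,-1,0,0,0,0],[-0.3,-1,0,0,0,0]],
  ],
)

```text
time_s: 21.95
ee_pos: [572.8, 35.1, 258.7]
ee_rot: [-131.3, 89.9, -141.0]
force: [1.2, 0.5, 1.0]
gripper_width: 90.9
```

>>> send_rows(
  commands=[
    [[0,-0.5,0,0,0,0],[0,-1,0,0,0,0],[0,-1,0,0,0,0]],
  ],
)

```text
time_s: 22.32
ee_pos: [556.7, -62.1, 258.2]
ee_rot: [-170.5, 89.9, 179.8]
force: [-0.3, 0.8, -0.8]
gripper_width: 91.1
```

```bash
python3 st.py
python3 - <<'E'
from h import *
from workcell import env
for n in("side","top"):
    p,d=env.grab_frame(n); np.savez(f"{n}5.npz",p=p,d=d,**env.get_calibration(n)); cv2.imwrite(f"pics/{n}5.png",p[:,:,::-1])
    x,y,w,h=(205,95,90,110) if n=="side" else (160,160,110,90)
    cv2.imwrite(f"pics/{n}5c.png",cv2.resize(p[y:y+h,x:x+w,::-1],None,fx=5,fy=5,interpolation=cv2.INTER_CUBIC))
E
```

```text
t 22.325 tcp upright xy [-252.99   -0.49] z 258.18 F [-0.3  0.8 -0.8] Fu [0.7 0.4] T [ 0.05 -0.06 -0.02] yaw 80.35 tilt [-1.e+00 -3.e-04 -2.e-03] w 91.1
```

View pics/side5c.png

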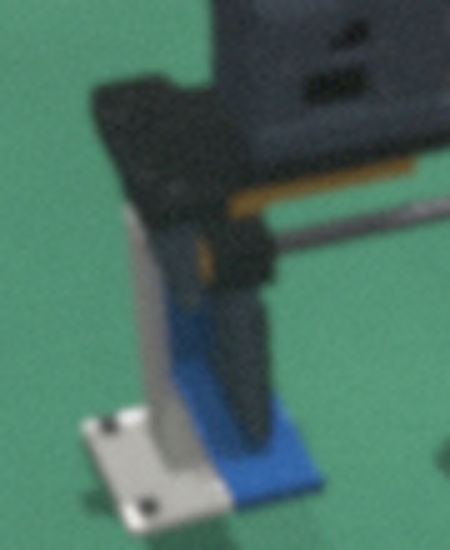

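View pics/top5.png

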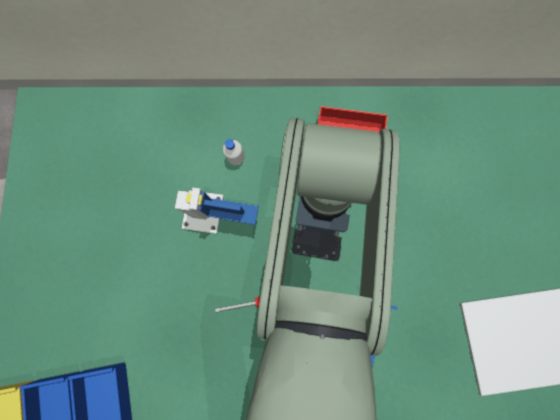

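The top view shows the bracket hanging on the upright at (230,210), with yellow visible at (200,200). The side view is blocked by the gripper, so I'll move it clear and check.

>>> send_rows(
  commands=[
    [[0,-0.5,0,0,0,0],[0,-1,0,0,0,0],[0,-1,0,0,0,0]],
  ],
)

```text
time_s: 22.8
ee_pos: [541.1, -159.8, 258.7]
ee_rot: [175.9, 90.0, 166.4]
force: [0.2, -0.5, -0.3]
gripper_width: 91.3
```

Run:
```python
from h import *
from workcell import env
for n in("side","top"):
    p,d=env.grab_frame(n); np.savez(f"{n}6.npz",p=p,d=d,**env.get_calibration(n)); cv2.imwrite(f"pics/{n}6.png",p[:,:,::-1])
    x,y,w,h=(205,95,90,110) if n=="side" else (165,170,110,80)
    cv2.imwrite(f"pics/{n}6c.png",cv2.resize(p[y:y+h,x:x+w,::-1],None,fx=5,fy=5,interpolation=cv2.INTER_CUBIC))
def hit(px,py,x,K,T,O,u,v):
    dc=np.array([(px-K[0,2])/K[0,0],-(py-K[1,2])/K[1,1],-1]); o=-T[:3,:3].T@T[:3,3]; r=T[:3,:3].T@dc
    k=((O+x*u-o[:2])@u)/(r[:2]@u); h=o+k*r; return (h[:2]-O)@v,h[2]
a=np.radians(80.5); u=np.array([np.cos(a),np.sin(a)]); v=np.array([-u[1],u[0]]); O=np.array([598,187.5])
p,d,K,T=load("top6.npz"); W=world(d,K,T); m=blue(p); m[:,:195]=0; m[:,265:]=0; m[:195]=0; m[230:]=0
P=W[(m>0)&(d>0)]; print("z",np.percentile(P[:,2],[1,20,50,80,99]).round(1))
Q=P[(P[:,2]<122)]; r=cv2.minAreaRect(Q[:,:2].astype(np.float32)); print("foot",r,(np.array(r[0])-O)@np.c_[u,v])
for n in("top0","top6","side0","side6"):
    p,d,K,T=load(n+".npz"); hsv=cv2.cvtColor(p,cv2.COLOR_RGB2HSV)
    y=((hsv[...,0]>18)&(hsv[...,0]<35)&(hsv[...,1]>110)).astype(np.uint8)
    b=(180,190,35,25) if n[0]=="t" else (230,120,35,35); q=np.zeros_like(y); q[b[1]:b[1]+b[3],b[0]:b[0]+b[2]]=y[b[1]:b[1]+b[3],b[0]:b[0]+b[2]]
    k,l,s,c=cv2.connectedComponentsWithStats(q); print(n,[(s[i].tolist(),c[i].round(1).tolist()) for i in range(1,k) if s[i,4]>3])
```

```text
z [ 96.5 101.8 104.2 165.6 175.5]
foot ((587.866455078125, 129.61961364746094), (111.66463470458984, 42.99341583251953), 80.6856918334961) [-58.759109     0.44155026]
top0 [([187, 194, 4, 8, 21], [188.2, 197.6]), ([199, 195, 3, 10, 23], [200.0, 199.4])]
top6 [([187, 194, 4, 8, 20], [188.2, 197.6]), ([199, 195, 3, 10, 22], [199.9, 199.6])]
side0 [([237, 126, 7, 2, 10], [240.0, 126.5]), ([240, 133, 9, 6, 40], [244.0, 135.4])]
side6 [([237, 126, 7, 2, 9], [239.9, 126.4]), ([240, 133, 9, 6, 37], [243.8, 135.4])]
```

View pics/side6c.png

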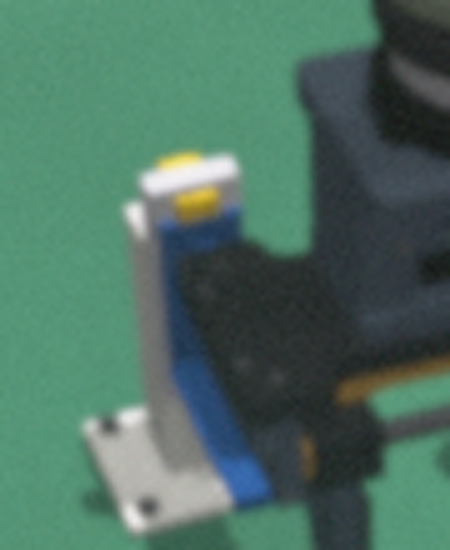

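View pics/top6c.png

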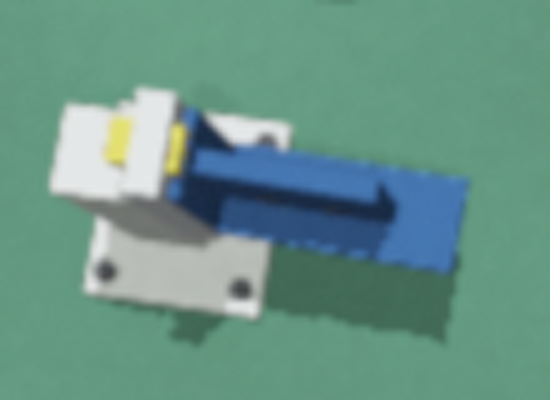

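The side crop shows the yellow nose at (197,203) fully out above the blue plate's top edge at (200,225). In both views the catch has the same size and position as at the start. Foot yaw is 80.7° and it is centred to about 0.5 mm. Handing in.

```bash
python3 -c "
from workcell import env
print(env.job_done()); s=env.state(); print(s['time_s'],s['force'])"
```

```text
the job is handed in; nothing more can be done
None
the job is handed in; nothing more can be done
```

The blue bracket is hung on the upright and locked, and I let go of it. I handed in shortly after 22.8 s of the 54 s; no verdict was reported.

- **Bracket:** I used the middle-sized one of the three. Its foot measured about 108 x 45 mm and its height 87 mm; the other two were clearly smaller and larger.
- **Strip height:** I touched the cap lightly with the underside of the held bracket, peaking at about 8 N. That put the strip about 10.7 mm above the drawing, which agrees with the cameras to about 1 mm.
- **Hanging:** The claws went through both slots with about 3.5 N from the catch. I pressed down until the necks rested on the slot bottoms. The largest wrist reading was about 15 N vertical and 10 N sideways, well under the 40 N limit.
- **Lock:** On a gentle lift the bracket stopped 2.2 mm above the bottom and held. After release, the yellow nose shows above the plate's top edge in both views, within 0.2 px of where it was when fully out at the start.
- **Final pose:** The foot's direction is 80.7° (upright about 80.5°), and it is centred to about 1 mm.

Two things were not fully clean:
- I could not see or feel the snap itself, because the gripper hid the catch and the force showed no clear jump. The lock rests on the lift test and the final pictures.
- I did not measure the bystanders again at the end. The arm never touched them; bottle and bin were at their starting pixels in the last full picture I viewed, but the arm partly hid the screwdriver.

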